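Lock the wood strip into its holder

TASK

One of the two workpiece holders on the table has a wood strip lying in its bay. Lock that strip in: lift the holder's stop by its black knob over the steel ridge, slide it fully home towards the bay so that its tongue lies over the strip, and let it down behind the ridge. Leave the strip in its bay and the empty holder's stop as it is.

Things in the scene. Friction and masses are not known exactly. Their poses are not given: they have to be found in the camera images.
- holder_1: Holder with the strip (left or right varies): fixed plywood board 156 x 84 x 8 mm. Origin: centre of its underside, on the table; x along it from stop to bay, roughly away from the robot; z up. Bay at the far end: centre x = +53.5 mm, rims 9 mm high. Two guide rails (outer width 51 mm, tops 39 mm up, x = -75 to +31 mm) hold the stop, which moves only along x (60 mm, under 3 N) and up (18 mm).
- knob_1 (a point): Top centre of the stop's black upright cylindrical knob, 24 mm across, 42 mm tall, in the holder with the strip. In its frame y = 0, 88 mm up when down; x = -47 to -43 mm at the start, +13 fully home. A fixed ridge 8 mm high, 5 mm or less ahead of the stop's foot, blocks it: lift it 9 to 17 mm, slide it 48 mm or more from x = -47; it weighs 160 g and sinks by itself, and stays where it is left.
- knob_2 (a point): The same point on the stop of the other holder, which is just like the first but has an empty bay. Leave it alone.
- strip: Plain wood strip 31 x 62 x 12 mm, loose, lying flat across the bay (inside 37 x 69 mm) of its holder. Origin: centre of its underside, 8 mm above the table. The stop's tongue passes over it with 4 mm to spare.
Not all that is in view belongs to the job. What is shaped like the strip but orange is not meant.

How it is judged:
By the outcome, as a careful person would: the job done as asked, in the order asked, and still so for the second after the job is handed in, with the robot touching nothing.
It also fails if it takes over 40 s, if anything falls off the work surface, if the arm or the gripper's body presses on something with over 40 N, if the wrist force passes 120 N, or if a joint passes its speed limit or range.

ROBOT

A 6-joint arm with a two-finger parallel gripper is mounted at the origin on a cart in front of the work surface, level with it; the furniture and walls round the work are solid. World frame = base frame: x ahead of the robot, y to its left, z up, the work surface at z = 0. Lengths are in m, angles in rad, forces in N, time in s.
With the tool pointing down it reaches from about 0.35 to 0.875 m from the base axis. Payload 4.2 kg.
Tool frame: the origin (TCP) lies midway between the tips of the shut fingers; the grasp point (between the pads) lies 19 mm behind it; z points along the fingers, y is the line along which they close (so a half turn about z gives the same grasp; the last joint's range is limited). The gripper opens to 85 mm and grips with 20 to 120 N. Pads are 22 mm wide; open, the fingers measure 114 mm over their backs; the gripper's body (76 mm by 85 mm) begins 54 mm behind the grasp point. The pads swing forward as they close: fully open they stand 13 mm farther back than shut.
Start: joints at [1.47, 0.385, 0.008, 0, -1.194, -0.259], TCP at [0.22, 0.585, 0.231] pointing down, gripper open.
Joint ranges: [-3.14, 3.14], [-1.21, 2.06], [-1.07, 1.41], [-3.16, 2.05], [-2.99, -0.16], [-3.1, 3.1]. Speed limits (rad/s): [2.79, 2.79, 3.14, 3.14, 3.14, 3.14].

INTERFACE

Orientations are given as a unit quaternion [x, y, z, w].
In Python, from rig import robot, viewer gives the robot as it stands. The module is installed in compiled form; this text tells all that it offers.
- The arm moves only by the shell command python3 -m pendant 'ROWS' [OPENING] [FORCE]. ROWS is JSON, a list of rows, each an object of numbers: "x", "y", "z": the shift along the tool's x, y, z each as a share of 250 mm, from -1 to 1; "yaw": the turn about the tool's z as a share of 45 degrees, from -1 to 1. In form: [{"x": .., "y": .., "z": .., "yaw": ..}, ...]. A call has 1 to 12 rows; each row is the pose to reach, as a shift and turn from the pose commanded when the call began, along the tool's axes at that moment; what a row does not reach only later rows make up. A row lasts 1/12 s, in which the tool goes at most 41.7 mm and 7.16 degrees, less where a joint would pass 70% of its speed; a pose out of reach is approached as far as the arm can. A call with a number of a shift or a turn outside -1 to 1 is refused whole. A call with a gripper value outside its range is refused whole. OPENING is the opening, from 0 (shut) to 1 (fully open), set as the call begins (- or left out, the last holds). The fingers move at their own pace and stop on an object; FORCE is the grip in N (left out, the last holds). Time passes only in rows, so rows that repeat a pose let the fingers close. It gives the time, the measured TCP pose, the force, the opening and the grip force at its end, in the units of the state.
- robot.get_obs(): the state, without advancing time (a new reading comes with each control period).
- viewer.snapshot(name): name is "side" or "top" or "wrist"; returns the picture (400x640x3 uint8, red, green, blue); there is no depth.
- viewer.get_calibration(name): a dict with "fx", "fy", "cx", "cy" (pixels), "R" (3x3) and "t" (3): a world point X has camera coordinates R X + t. Camera axes: x right, y down, z forward; pixel columns grow to the right and rows downward; lengths in m; the calibration is good to about 2 mm. A picture is of the moment at which its call begins: read the wrist's pose just before it. get_calibration takes no time and is no camera call; for the wrist camera it gives the pose at the moment of the call.
- robot.close_job(): hands the job in; it is judged then, once.
The state is a dict: "time": time; "joint_pos": joint angles; "joint_velocities": joint speeds; "joint_efforts": joint torques, N m; "ee_pos": TCP position; "eef_rot": TCP orientation; "contact_force": force on the tool from outside, world axes, zero at the start; "moment": the same for the moment, N m; "grip_width": finger opening in m; "finger_force": force on a finger pad.
Only numpy, scipy, OpenCV 4.12 (cv2) and the standard library are available. Lean on these libraries where they do the work, as an engineer would, in place of code of your own. Each camera call takes 0.05 s, during which the arm holds its last target. There are 200 camera calls.

## Working session

There is one attempt and no reset: what is moved stays moved. The work goes in short steps, Python scripts to look and compute and a shell command to move; the robot and the scene stay as the last step left them, time stands still between calls to the robot, and variables do not carry over. Pictures are saved under pics/ and viewed, at most 10 in all, crops included, and the job is handed in when it is done.

```bash
mkdir -p pics
python3 - <<'E'
from rig import robot, viewer
import cv2,numpy as np
for n in("top","side"):
    im=viewer.snapshot(n); cv2.imwrite(f"pics/{n}1.png",im[...,::-1])
    c=viewer.get_calibration(n); print(n,c)
o=robot.get_obs(); print(o["time"],o["ee_pos"],o["eef_rot"],o["contact_force"],o["grip_width"])
E
```

```text
top {'fx': 369.15694679077774, 'fy': 369.15694679077774, 'cx': 317.69809591991003, 'cy': 207.91546146507022, 'R': array([[ 2.63465803e-05, -9.99900632e-01, -1.40970096e-02],
       [-9.95254653e-01,  1.34548417e-03, -9.72952462e-02],
       [ 9.73045455e-02,  1.40326778e-02, -9.95155721e-01]]), 't': array([0.10664742, 0.55838372, 0.8582113 ])}
side {'fx': 365.73647717250003, 'fy': 365.73647717250003, 'cx': 316.1009988600844, 'cy': 203.3418046478919, 'R': array([[ 0.89972622, -0.43612956, -0.01684432],
       [-0.30543264, -0.60159397, -0.7381027 ],
       [ 0.31177497,  0.66923516, -0.67447807]]), 't': array([-0.44184256,  0.2754248 ,  0.66986265])}
0.1 [0.21985419 0.58450627 0.23031552] [ 9.83847844e-01 -1.79004055e-01 -1.23046081e-04  9.76586840e-04] [-0.19691077 -0.22502237 -0.0360954 ] 0.08533077983521695
```

View pics/top1.png

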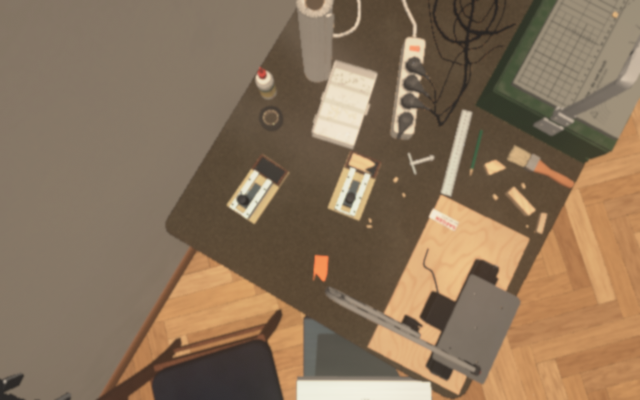

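View pics/side1.png

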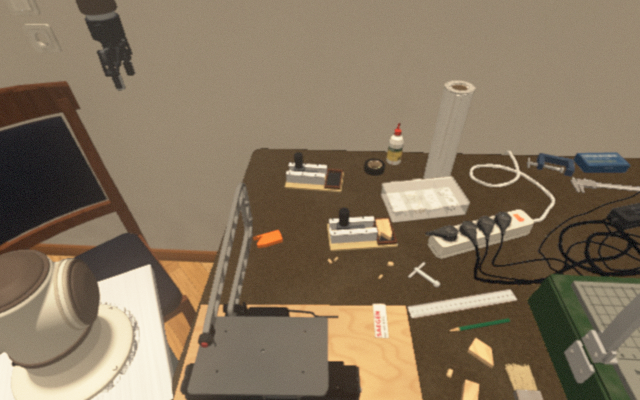

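The strip (light wood) is in the right holder: strip at about (361,162), knob at about (350,199) in top, and knob at (344,214) in side. The left holder's bay is dark, so empty. Next I enlarge the right one.

Run:
```python
import cv2,numpy as np
a=cv2.imread("pics/top1.png")[145:225,315:395]; b=cv2.imread("pics/side1.png")[195:260,320:400]
A=cv2.resize(a,None,fx=5,fy=5,interpolation=cv2.INTER_CUBIC);B=cv2.resize(b,None,fx=5,fy=5,interpolation=cv2.INTER_CUBIC)
B=cv2.copyMakeBorder(B,0,A.shape[0]-B.shape[0],0,0,cv2.BORDER_CONSTANT)
cv2.imwrite("pics/crop1.png",np.hstack([A,B]))
```

```text
(no output)
```

View pics/crop1.png

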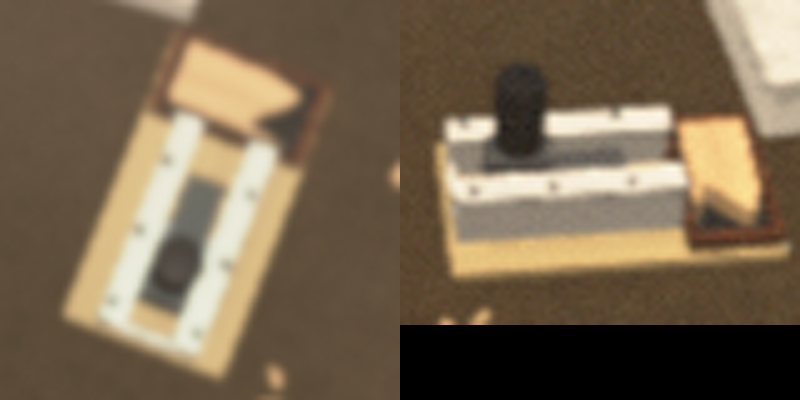

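The right bay holds a light piece with a ragged corner. Before trusting it as the strip, I'll check the left bay.

Run:
```python
import cv2,numpy as np
a=cv2.imread("pics/top1.png")[148:228,220:300]; b=cv2.imread("pics/side1.png")[145:200,275:355]
A=cv2.resize(a,None,fx=5,fy=5,interpolation=cv2.INTER_CUBIC);B=cv2.resize(b,None,fx=5,fy=5,interpolation=cv2.INTER_CUBIC)
B=cv2.copyMakeBorder(B,0,A.shape[0]-B.shape[0],0,0,cv2.BORDER_CONSTANT)
cv2.imwrite("pics/crop2.png",cv2.convertScaleAbs(np.hstack([A,B]),alpha=1.6))
```

```text
(no output)
```

View pics/crop2.png

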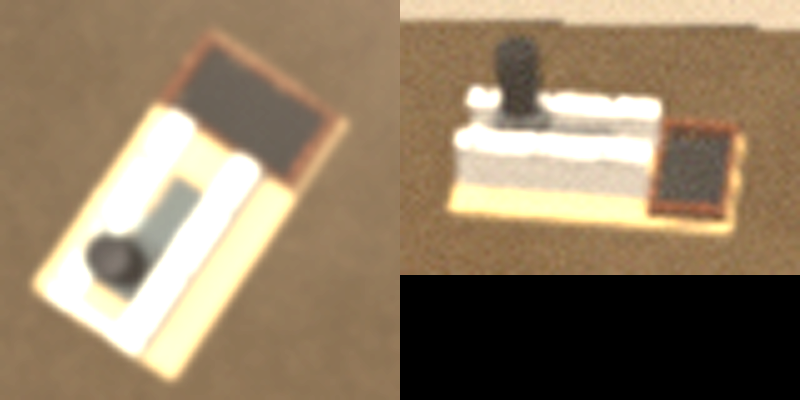

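The left bay shows only its dark floor, so it is empty. The job is the right holder. Now I triangulate its knob and get the axis from the rail tops and board corners.

```bash
cat > h.py <<'E'
import numpy as np
from rig import robot,viewer
def ray(c,u,v):
    d=c["R"].T@np.array([(u-c["cx"])/c["fx"],(v-c["cy"])/c["fy"],1]); return -c["R"].T@c["t"],d/np.linalg.norm(d)
def plane(c,u,v,z):
    o,d=ray(c,u,v); return o+d*(z-o[2])/d[2]
def tri(r1,r2):
    (o1,d1),(o2,d2)=r1,r2
    s=np.linalg.lstsq(np.c_[d1,-d2],o2-o1,rcond=None)[0]
    p,q=o1+s[0]*d1,o2+s[1]*d2; return (p+q)/2,np.linalg.norm(p-q)
E
python3 - <<'E'
from h import *
np.set_printoptions(precision=4,suppress=True)
T=viewer.get_calibration("top");S=viewer.get_calibration("side")
f=lambda x,y:(315+x/5-.4,145+y/5-.4)
print("knob",tri(ray(T,*f(181,256)),ray(S,344,210)),plane(T,*f(181,256),.088),plane(S,344,210,.088))
P=[plane(T,*f(*p),.008) for p in[(65,318),(222,378),(332,90),(170,32)]]
print("corners",P,[np.linalg.norm(P[i]-P[(i+1)%4]) for i in range(4)])
R=[plane(T,*f(*p),.039) for p in[(118,312),(190,120),(190,350),(262,150)]]
an=lambda a,b:np.degrees(np.arctan2(*(b-a)[1::-1]))
print("yaw",an(P[0],P[3]),an(P[1],P[2]),an(P[0],P[1])+90,an(P[3],P[2])+90,an(R[0],R[1]),an(R[2],R[3]))
y=np.radians(np.median([an(P[0],P[3]),an(P[1],P[2]),an(R[0],R[1]),an(R[2],R[3])]))
C=np.mean(P,0);k=plane(T,*f(181,256),.088)-C;print("C",C,"knob in holder",k[0]*np.cos(y)+k[1]*np.sin(y),-k[0]*np.sin(y)+k[1]*np.cos(y))
from scipy.spatial.transform import Rotation as Q
o=robot.get_obs();print("tool R",Q.from_quat(o["eef_rot"]).as_matrix())
E
```

```text
knob (array([0.5785, 0.0318, 0.0881]), np.float64(0.002727154992324111)) [0.5798 0.0312 0.088 ] [0.5772 0.0322 0.088 ]
corners [array([0.5597, 0.0823, 0.008 ]), array([0.5301, 0.0056, 0.008 ]), array([ 0.6731, -0.0504,  0.008 ]), array([0.7027, 0.0296, 0.008 ])] [np.float64(0.08212177179490454), np.float64(0.1535190568150148), np.float64(0.08529176126940792), np.float64(0.15238004066646127)]
yaw -20.207665881313947 -21.394464813634098 -21.09605755004587 -20.31997990228622 -20.728959373773236 -20.19313722180871
C [0.6164 0.0168 0.008 ] knob in holder -0.039343287474120886 0.0007214148218745303
tool R [[ 0.9359 -0.3522 -0.0006]
 [-0.3522 -0.9359 -0.0019]
 [ 0.0001  0.002  -1.    ]]
```

Consistent: knob at z = 0.088, board about 153 x 84, holder yaw −20.7°, which the tool already matches. Moving over.

```bash
python3 -m pendant '[{"x":0.98,"y":0.72},{"x":0.98,"y":0.72},{"x":0.98,"y":0.72},{"x":0.98,"y":0.72},{"x":0.98,"y":0.72},{"x":0.98,"y":0.72},{"x":0.98,"y":0.72},{"x":0.98,"y":0.72}]' && python3 -m pendant '[{"x":0.98,"y":0.72},{"x":0.98,"y":0.72},{"x":0.98,"y":0.72},{"x":0.98,"y":0.72},{"x":0.98,"y":0.72},{"x":0.98,"y":0.72},{"x":0.98,"y":0.72},{"x":0.98,"y":0.72},{"x":0.98,"y":0.72}]'
python3 - <<'E'
from h import *
import cv2
o=robot.get_obs();c=viewer.get_calibration("wrist");im=viewer.snapshot("wrist");cv2.imwrite("pics/w1.png",im[...,::-1])
np.savez("w1.npz",**c)
p=np.array([.5785,.0318,.088]);q=c["R"]@p+c["t"];print("pred px",c["fx"]*q[0]/q[2]+c["cx"],c["fy"]*q[1]/q[2]+c["cy"]);print(o["ee_pos"],o["eef_rot"],o["time"])
E
```

```text
pred px 1193.0814525862572 -974.4828914004095
[0.21985419 0.58450627 0.23031552] [ 9.83847844e-01 -1.79004055e-01 -1.23046081e-04  9.76586840e-04] 0.1validation failed for argument at $[0]...
```

View pics/w1.png

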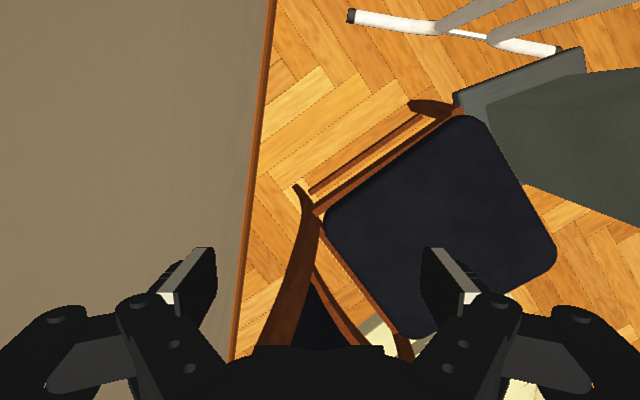

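The call was refused because rows need all four numbers, so the arm hasn't moved. The wrist picture shows only the floor and chair beside the table. Sending it again with full rows.

```bash
python3 -m pendant '[{"x":0.98,"y":0.72,"z":0,"yaw":0},{"x":0.98,"y":0.72,"z":0,"yaw":0},{"x":0.98,"y":0.72,"z":0,"yaw":0},{"x":0.98,"y":0.72,"z":0,"yaw":0},{"x":0.98,"y":0.72,"z":0,"yaw":0},{"x":0.98,"y":0.72,"z":0,"yaw":0},{"x":0.98,"y":0.72,"z":0,"yaw":0},{"x":0.98,"y":0.72,"z":0,"yaw":0}]'
```

```text
time: 0.82
ee_pos: [0.3872, 0.326, 0.2312]
eef_rot: [0.984, -0.181, -0.0, 0.001]
contact_force: [-0.5, -0.9, -0.7]
grip_width: 0.0853
finger_force: 0.0
```

```bash
python3 -m pendant '[{"x":0.88,"y":0.83,"z":0,"yaw":0},{"x":0.88,"y":0.83,"z":0,"yaw":0},{"x":0.88,"y":0.83,"z":0,"yaw":0},{"x":0.88,"y":0.83,"z":0,"yaw":0},{"x":0.88,"y":0.83,"z":0,"yaw":0},{"x":0.88,"y":0.83,"z":0,"yaw":0},{"x":0.88,"y":0.83,"z":0,"yaw":0},{"x":0.88,"y":0.83,"z":0,"yaw":0},{"x":0.88,"y":0.83,"z":0,"yaw":0},{"x":0.88,"y":0.83,"z":0,"yaw":0}]'
python3 - <<'E'
from h import *
import cv2
o=robot.get_obs();c=viewer.get_calibration("wrist");im=viewer.snapshot("wrist");cv2.imwrite("pics/w2.png",im[...,::-1])
np.savez("w2.npz",**c)
p=np.array([.5785,.0318,.088]);q=c["R"]@p+c["t"];print("pred px",c["fx"]*q[0]/q[2]+c["cx"],c["fy"]*q[1]/q[2]+c["cy"]);print(o["ee_pos"],o["eef_rot"],o["time"])
E
```

```text
time: 1.65
ee_pos: [0.5187, 0.0582, 0.2309]
eef_rot: [0.984, -0.18, -0.0, 0.0]
contact_force: [-0.6, 0.7, 0.4]
grip_width: 0.0855
finger_force: 0.0
pred px 323.09721792153044 102.61832214815
[0.51872239 0.05823925 0.23086955] [ 9.83705288e-01 -1.79787984e-01 -4.29375917e-04  5.87508041e-05] 1.65
```

View pics/w2.png

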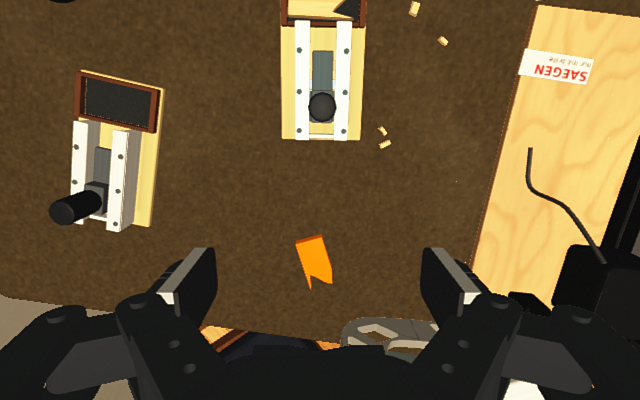

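The wrist view shows the right holder's rails vertical, so the yaw is aligned. Its knob is at about (321,106), close to the predicted (323,103), and the bay with the strip is at the top edge. Refining the knob with a dark mask.

Run:
```python
from h import *
import cv2
c=dict(np.load("w2.npz"));im=cv2.imread("pics/w2.png")
g=(im.max(2)<48).astype(np.uint8)[80:135,300:345]; g=cv2.morphologyEx(g,cv2.MORPH_OPEN,np.ones((5,5)))
k=max(cv2.findContours(g,0,2)[0],key=cv2.contourArea);(u,v),r=cv2.minEnclosingCircle(k)
u+=300;v+=80;x,y,w,h=cv2.boundingRect(k);print(u,v,r,x+300,y+80,w,h)
p=plane(c,u,v,.088);e=plane(c,u+r,v,.088);print(p,"radius mm",np.linalg.norm(p-e)*1e3)
R=c["R"];o=robot.get_obs()
from scipy.spatial.transform import Rotation as Q
t=Q.from_quat(o["eef_rot"]).as_matrix();print("tool shift",t.T@(p-o["ee_pos"]), "rail yaw", np.degrees(np.arctan2(*(plane(c,302,22,.039)-plane(c,302,136,.039))[1::-1])),"tool",np.degrees(np.arctan2(t[1,0],t[0,0])))
```

```text
Traceback (most recent call last):
ValueError: max() iterable argument is empty
```

Run:
```python
from h import *
import cv2
c=dict(np.load("w2.npz"));im=cv2.imread("pics/w2.png")
print(im[106,300:345:4].tolist())
g=(im.max(2)<62).astype(np.uint8)[80:135,300:345]; g=cv2.morphologyEx(g,cv2.MORPH_OPEN,np.ones((5,5),np.uint8))
k=max(cv2.findContours(g,cv2.RETR_EXTERNAL,cv2.CHAIN_APPROX_NONE)[0],key=cv2.contourArea);(u,v),r=cv2.minEnclosingCircle(k)
u+=300;v+=80;x,y,w,h=cv2.boundingRect(k);print(u,v,r,x+300,y+80,w,h)
p=plane(c,u,v,.088);e=plane(c,u+r,v,.088);print(p,"radius mm",np.linalg.norm(p-e)*1e3)
o=robot.get_obs()
from scipy.spatial.transform import Rotation as Q
t=Q.from_quat(o["eef_rot"]).as_matrix();print("tool shift",t.T@(p-o["ee_pos"]), "rail yaw", np.degrees(np.arctan2(*(plane(c,302,22,.039)-plane(c,302,136,.039))[1::-1])),"tool",np.degrees(np.arctan2(t[1,0],t[0,0])))
```

```text
[[246, 253, 252], [246, 254, 252], [69, 90, 81], [53, 58, 61], [57, 62, 67], [63, 68, 73], [62, 68, 73], [55, 60, 64], [52, 55, 60], [135, 167, 154], [246, 253, 252], [246, 253, 252]]Traceback (most recent call last):
  File "<stdin>", line 6, in <module>
ValueError: max() iterable argument is empty
```

Run:
```python
from h import *
import cv2
c=dict(np.load("w2.npz"));im=cv2.imread("pics/w2.png")
g=(im.max(2)<80).astype(np.uint8)[80:135,300:345]; g=cv2.morphologyEx(g,cv2.MORPH_OPEN,np.ones((5,5),np.uint8))
k=max(cv2.findContours(g,cv2.RETR_EXTERNAL,cv2.CHAIN_APPROX_NONE)[0],key=cv2.contourArea);(u,v),r=cv2.minEnclosingCircle(k)
u+=300;v+=80;x,y,w,h=cv2.boundingRect(k);print(u,v,r,x+300,y+80,w,h)
p=plane(c,u,v,.088);e=plane(c,u+r,v,.088);print(p,"radius mm",np.linalg.norm(p-e)*1e3)
o=robot.get_obs()
from scipy.spatial.transform import Rotation as Q
t=Q.from_quat(o["eef_rot"]).as_matrix();print("tool shift",t.T@(p-o["ee_pos"]), "rail yaw", np.degrees(np.arctan2(*(plane(c,302,22,.039)-plane(c,302,136,.039))[1::-1])),"tool",np.degrees(np.arctan2(t[1,0],t[0,0])))
```

```text
321.7391300201416 106.7717399597168 15.210599899291992 309 93 27 29
[0.57585383 0.03395943 0.088     ] radius mm 12.291609089493639
tool shift [0.06259189 0.00323923 0.14298402] rail yaw -21.412423191508896 tool -20.61623352286766
```

Knob at (0.576, 0.034), measured radius 12.3 mm against the true 12, so it checks out. Centre above it, then go down.

```bash
python3 -m pendant '[{"x":0.25,"y":0.012,"z":0.1,"yaw":0},{"x":0.25,"y":0.012,"z":0.2,"yaw":0},{"x":0.25,"y":0.012,"z":0.3,"yaw":0},{"x":0.25,"y":0.012,"z":0.4,"yaw":0},{"x":0.25,"y":0.012,"z":0.5,"yaw":0},{"x":0.25,"y":0.012,"z":0.58,"yaw":0},{"x":0.25,"y":0.012,"z":0.64,"yaw":0},{"x":0.25,"y":0.012,"z":0.69,"yaw":0},{"x":0.25,"y":0.012,"z":0.72,"yaw":0},{"x":0.25,"y":0.012,"z":0.72,"yaw":0},{"x":0.25,"y":0.012,"z":0.72,"yaw":0}]'
```

```text
time: 2.62
ee_pos: [0.5763, 0.0348, 0.0515]
eef_rot: [0.984, -0.178, 0.0, 0.0]
contact_force: [1.2, -0.1, 0.2]
grip_width: 0.0853
finger_force: 0.0
```

```bash
python3 -m pendant '[{"x":0,"y":0,"z":0,"yaw":0},{"x":0,"y":0,"z":0,"yaw":0},{"x":0,"y":0,"z":0,"yaw":0},{"x":0,"y":0,"z":0,"yaw":0},{"x":0,"y":0,"z":0,"yaw":0},{"x":0,"y":0,"z":0,"yaw":0},{"x":0,"y":0,"z":0,"yaw":0},{"x":0,"y":0,"z":0,"yaw":0},{"x":0,"y":0,"z":0,"yaw":0},{"x":0,"y":0,"z":0,"yaw":0}]' 0 30
```

```text
time: 3.45
ee_pos: [0.5763, 0.0334, 0.0518]
eef_rot: [0.984, -0.179, 0.0, 0.0]
contact_force: [-2.1, -1.9, 5.7]
grip_width: 0.0233
finger_force: 29.6
```

Gripped (23 mm wide, 30 N). Lift 13 mm.

```bash
python3 -m pendant '[{"x":0,"y":0,"z":-0.015,"yaw":0},{"x":0,"y":0,"z":-0.03,"yaw":0},{"x":0,"y":0,"z":-0.045,"yaw":0},{"x":0,"y":0,"z":-0.054,"yaw":0},{"x":0,"y":0,"z":-0.054,"yaw":0},{"x":0,"y":0,"z":-0.054,"yaw":0}]'
python3 - <<'E'
from h import *
import cv2
im=viewer.snapshot("side")[180:260,300:420];cv2.imwrite("pics/s2.png",cv2.resize(im[...,::-1],None,fx=5,fy=5,interpolation=cv2.INTER_CUBIC))
E
```

```text
time: 3.95
ee_pos: [0.5758, 0.0336, 0.0647]
eef_rot: [0.984, -0.179, -0.0, 0.0]
contact_force: [-0.7, -1.8, -1.7]
grip_width: 0.0234
finger_force: 29.5
```

View pics/s2.png

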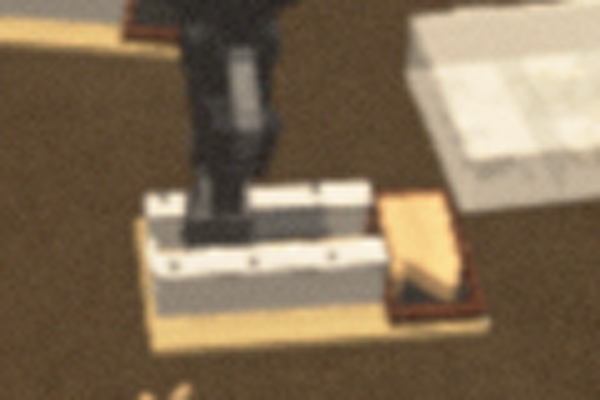

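Gripper holds the knob, the stop is slightly raised between the rails, and the force changes by about the stop's weight. Slide toward the bay.

```bash
python3 -m pendant '[{"x":0.03,"y":0,"z":0,"yaw":0},{"x":0.06,"y":0,"z":0,"yaw":0},{"x":0.09,"y":0,"z":0,"yaw":0},{"x":0.12,"y":0,"z":0,"yaw":0},{"x":0.15,"y":0,"z":0,"yaw":0},{"x":0.18,"y":0,"z":0,"yaw":0},{"x":0.2,"y":0,"z":0,"yaw":0},{"x":0.216,"y":0,"z":0,"yaw":0},{"x":0.216,"y":0,"z":0,"yaw":0},{"x":0.216,"y":0,"z":0,"yaw":0}]'
```

```text
time: 4.83
ee_pos: [0.6274, 0.0132, 0.0644]
eef_rot: [0.984, -0.179, -0.0, 0.001]
contact_force: [-1.6, -6.7, -1.2]
grip_width: 0.0237
finger_force: 29.7
```

```bash
python3 -m pendant '[{"x":0.008,"y":0,"z":0,"yaw":0},{"x":0.012,"y":0,"z":0,"yaw":0},{"x":0.012,"y":0,"z":0,"yaw":0},{"x":0.012,"y":0,"z":0,"yaw":0}]'
```

```text
time: 5.17
ee_pos: [0.6287, 0.0126, 0.0639]
eef_rot: [0.984, -0.179, -0.002, 0.001]
contact_force: [-4.2, -4.1, -1.0]
grip_width: 0.023
finger_force: 29.7
```

```bash
python3 -m pendant '[{"x":0.006,"y":0,"z":0,"yaw":0},{"x":0.012,"y":0,"z":0,"yaw":0},{"x":0.016,"y":0,"z":0,"yaw":0},{"x":0.016,"y":0,"z":0,"yaw":0},{"x":0.016,"y":0,"z":0,"yaw":0}]'
```

```text
time: 5.58
ee_pos: [0.6288, 0.0125, 0.0623]
eef_rot: [0.984, -0.18, -0.006, 0.001]
contact_force: [-10.4, 1.7, -1.9]
grip_width: 0.0237
finger_force: 29.7
```

Hit the end stop: no further travel and 10 N back, so it is fully home after 57 mm. Relax most of the push, let it down, then open.

```bash
python3 -m pendant '[{"x":-0.012,"y":0,"z":0,"yaw":0},{"x":-0.012,"y":0,"z":0.01,"yaw":0},{"x":-0.012,"y":0,"z":0.02,"yaw":0},{"x":-0.012,"y":0,"z":0.03,"yaw":0},{"x":-0.012,"y":0,"z":0.04,"yaw":0},{"x":-0.012,"y":0,"z":0.05,"yaw":0},{"x":-0.012,"y":0,"z":0.05,"yaw":0},{"x":-0.012,"y":0,"z":0.05,"yaw":0}]'
```

```text
time: 6.25
ee_pos: [0.6288, 0.0126, 0.0519]
eef_rot: [0.984, -0.179, -0.003, 0.001]
contact_force: [-7.6, -2.4, 2.1]
grip_width: 0.0233
finger_force: 30.1
```

The height is back to the grasp height (0.0519 against 0.0518), so the stop is down behind the ridge. Release and rise.

```bash
python3 -m pendant '[{"x":0,"y":0,"z":0,"yaw":0},{"x":0,"y":0,"z":0,"yaw":0},{"x":0,"y":0,"z":0,"yaw":0},{"x":0,"y":0,"z":0,"yaw":0},{"x":0,"y":0,"z":0,"yaw":0},{"x":0,"y":0,"z":0,"yaw":0},{"x":0,"y":0,"z":0,"yaw":0},{"x":0,"y":0,"z":0,"yaw":0}]' 1 && python3 -m pendant '[{"x":0,"y":0,"z":-0.06,"yaw":0},{"x":0,"y":0,"z":-0.15,"yaw":0},{"x":0,"y":0,"z":-0.28,"yaw":0},{"x":0,"y":0,"z":-0.42,"yaw":0},{"x":-0.1,"y":0,"z":-0.56,"yaw":0},{"x":-0.25,"y":0,"z":-0.7,"yaw":0},{"x":-0.4,"y":0,"z":-0.76,"yaw":0},{"x":-0.48,"y":0,"z":-0.8,"yaw":0},{"x":-0.5,"y":0,"z":-0.8,"yaw":0},{"x":-0.5,"y":0,"z":-0.8,"yaw":0},{"x":-0.5,"y":0,"z":-0.8,"yaw":0}]'
python3 - <<'E'
from h import *
import cv2
w=viewer.snapshot("wrist")[0:250,200:500];b=viewer.snapshot("side")[180:260,300:396]
A=cv2.resize(w,(480,400));B=cv2.resize(b,(320,267),interpolation=cv2.INTER_CUBIC);B=cv2.copyMakeBorder(B,0,133,0,0,cv2.BORDER_CONSTANT)
cv2.imwrite("pics/f.png",np.hstack([A,B])[...,::-1])
c=viewer.get_calibration("wrist")
for z in(.088,):
    h=np.array([.5763,.0334])+.057*np.array([.936,-.352]);p=np.array([*h,z]);q=c["R"]@p+c["t"];print("pred knob crop px",(c["fx"]*q[0]/q[2]+c["cx"]-200)*1.6,(c["fy"]*q[1]/q[2]+c["cy"])*1.6)
E
```

```text
time: 6.92
ee_pos: [0.6307, 0.0134, 0.0524]
eef_rot: [0.984, -0.179, 0.0, -0.0]
contact_force: [0.3, -0.1, -0.3]
grip_width: 0.0852
finger_force: 0.0
time: 7.83
ee_pos: [0.5136, 0.0574, 0.2523]
eef_rot: [0.984, -0.179, 0.0, -0.0]
contact_force: [0.7, 0.0, -0.2]
grip_width: 0.0853
finger_force: 0.0
pred knob crop px 189.8315279927033 45.56795183414793
```

View pics/f.png

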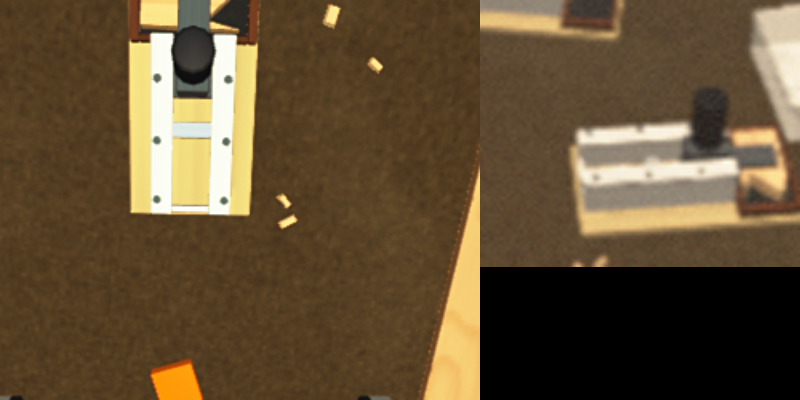

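The picture shows the stop down past the steel ridge (at about (190,130) in the crop). The knob is at (193,50), close to the predicted (190,46). The tongue lies over the strip in its bay, and the gripper is clear.

```bash
python3 -c "
from rig import robot
print(robot.close_job())"
```

```text
the job is handed in; nothing more can be done
None
```

I locked the strip in the right-hand holder: its stop is fully home and down behind the ridge, with the tongue over the strip. The other holder was not touched, and the job was handed in at about 8 s.

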